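# Raise the extraction hood's window to its mark and start the fan

## Task

Push the extraction hood's sliding window up from beneath its lip with your fingers until the underside of the lip is level with the pointer clamped on the hood's left post; do not grip the lip or press on its top. Only when the window is at the mark, press the push button on the grey fan box down and let it go. Leave everything else on the bench where it is, and leave the window standing at the mark.

Things in the scene. Friction and masses are not known exactly. Their poses are not given: they have to be found in the camera images.
- hood: open-backed extraction hood fixed on the bench: two aluminium front posts 30 mm square, 440 mm tall, 360 mm apart between centres, with the window between them; a white box 140 mm tall at its rear. Origin on the bench midway between the front posts; x points into the hood, y left. Turned up to 0.2 rad about z.
- window (a joint): height of the sliding window above its lower stop, m (0 to 0.20, up positive; at 0 the lip's underside is 100 mm above the bench; starts below 0.03). Clear pane 300 mm wide, 150 mm tall in a thin frame, nothing under it. Counterweighted: it stays at whatever height it is left and takes about 2 to 6 N to slide.
- lip_edge (a point): the window's lip: aluminium plate 250 mm wide, 8 mm thick along the window's lower edge, sticking out 55 mm towards the robot. This point: middle of its front edge, on its underside; x into the hood, y left along the edge, z up. A finger slid under it pointing forwards and down (about 45 degrees) can push it up by that edge; on top lies a black rubber strip, not to be pressed; space is free before and under it 110 mm either side of this point.
- mark: dark steel height pointer, a fixed clamp on the hood's left (+y) post with a flat blade 4 mm thick pointing right (-y) to the side of the lip. Origin at the tip of the blade, mid-thickness: its height is the mark, 190 to 260 mm above the bench. The tip stands about 9 mm beyond the lip's end; the clamp reaches 85 mm further left.
- fan_button (a joint): travel of the fan's push button, in m: 0 released, 0.006 fully down; it springs back; fully down takes about 4 N. 0.004 counts as pressed.
- fan_button_top (a point): centre of the top face of the grey round push button (32 mm diameter, pressed straight down), standing 14 mm proud of a black collar (8 mm high) on top of the grey fan box (90 x 70 mm, 60 mm tall, fixed on the bench, left or right of the robot).
- panel: perforated aluminium panel 110 x 170 x 4 mm lying on the bench inside the hood behind the window; loose, to be left alone
- spool: black wire spool, 54 mm diameter, 40 mm tall, standing in front of the right post of the hood; loose, to be left alone
- bottle: white plastic bottle, 40 mm diameter, 100 mm tall, standing in front of the left post of the hood; loose, to be left alone
- parts_bin: grey open bin 100 x 130 x 50 mm on the side of the bench opposite the fan box; loose, to be left alone
- screwdriver: screwdriver lying on the right of the bench; loose, to be left alone
- jar: amber jar with a steel cap, 60 mm diameter, 60 mm tall, on the left of the bench; loose, to be left alone
- wrench: wrench lying on the left of the bench; loose, to be left alone

How it is judged (in metres and radians):
On the way, in this order (a step that is already met when the one before it is completed fails the run):
1. the fingers push the lip up (window at least 15 mm above where it began, still below the mark) (contact force between the fingers and window_c1 above 0.3 N and distance of lip_edge from where it was at the start of the episode above 0.015 m and z of lip_edge in the frame of mark below -0.008 m), for 0.05 s.
2. the lip's underside is level with the pointer, within 8 mm (z of lip_edge in the frame of mark between -0.008 and 0.008 m), for 0.3 s.
3. the fan button is pressed, with the window at the mark (all of step 2 and value of joint fan_button above 0.004 m), for 0.05 s.
4. the fan button is let go (value of joint fan_button below 0.001 m), for 0.1 s.
At the end, for the whole second after the job is handed in: The underside of the lip is within 8 mm of the pointer's height, the window is at rest, the fan button has been pressed and is released, and every loose thing is within 30 mm of where it was (all of step 2 and velocity of joint window between -0.003 and 0.003 m/s and value of joint fan_button below 0.001 m and distance of each of panel, spool, bottle, parts_bin, screwdriver, jar, wrench from where it was at the start of the episode below 0.03 m); the robot touches nothing.
It fails at once if the robot presses on the top of the lip or grips it (more than 2 N on the rubber strip) (contact force between any of the fingers, the arm and window_c2 above 2 N).
It fails at once if the fan button is pressed before the window is at the mark (value of joint fan_button above 0.004 m and not (z of lip_edge in the frame of mark between -0.012 and 0.012 m)).
It fails at once if a loose thing on the bench is lifted, knocked or moved by more than 30 mm (distance of any of panel, spool, bottle, parts_bin, screwdriver, jar, wrench from where it was at the start of the episode above 0.03 m).
It also fails if it takes over 54 s, if anything falls off the work surface, if the arm or the gripper's body presses on something with over 40 N, if the wrist force passes 120 N, or if a joint passes its speed limit or range.

## Robot

A 6-joint arm with a two-finger parallel gripper is mounted at the origin on the work surface. World frame = base frame: x ahead of the robot, y to its left, z up, the work surface at z = 0. Lengths are in m, angles in degrees, forces in N, time in s.
With the tool pointing down it reaches from about 0.375 to 0.9 m from the base axis. Payload 3.1 kg.
Tool frame: the origin (TCP) lies where the fingers leave the gripper's body, on its centre line; the fingertips stand 70 mm ahead of it and the grasp point (between the pads) lies 51 mm ahead of it; z points along the fingers, y is the line along which they close (so a half turn about z gives the same grasp; the last joint's range is limited). The gripper opens to 87 mm and grips with 3 to 60 N. Pads are 19 mm wide; open, the fingers measure 117 mm over their backs; the gripper's body (75 mm by 190 mm) begins 51 mm behind the grasp point.
Start: joints at [59.158, 30.224, 82.088, -0, 67.689, -10.227], TCP at [0.22, 0.585, 0.292] pointing down, gripper open.
Joint ranges: [-176.69, 176.69], [-43.24, 126.21], [12.49, 139.97], [-82, 262], [0, 151.66], [-163.58, 163.58]. Speed limits (degrees/s): [159.86, 159.86, 180, 180, 180, 180].

## Interface

Orientations are given as a 3x3 rotation matrix whose columns are the frame's x, y, z axes.
In Python, from rig import readout, capture, calibration, bot, look_for gives the robot as it stands. The module is installed in compiled form; this text tells all that it offers.
- The arm moves only by the shell command python3 -m pendant 'ROWS'. ROWS is JSON, a list of rows, each a list of 7 numbers: the shift along the tool's x, y, z normalised to -1 to 1, where 1 is 200 mm, then the turn, a rotation vector about the tool's x, y, z normalised to -1 to 1, where 1 is 180 degrees, then the closure, from -1 (fully open) to 1 (shut). In form: [[dx, dy, dz, ax, ay, az, grip], ...]. A call has 1 to 8 rows; each row is the pose to reach, as a shift and turn from the pose commanded when the call began, along the tool's axes at that moment, turning the shorter way round; what a row does not reach only later rows make up. A row lasts 1/10 s, in which the tool goes at most 50 mm and 8.59 degrees, less where a joint would pass 70% of its speed; a pose out of reach is approached as far as the arm can. A call with a number of a shift or a turn outside -1 to 1 is refused whole. A call with a gripper value outside its range is refused whole. The fingers move at their own pace and stop on an object; the grip force is fixed at half the most. Time passes only in rows, so rows that repeat a pose let the fingers close. It gives the time, the measured TCP pose, the force, the opening and the grip force at its end, in the units of the state.
- readout.read_state(): the state, without advancing time (a new reading comes with each control period).
- capture(name): name is "scene" or "side" or "wrist"; returns (picture, depth): 480x640x3 uint8, red, green, blue; 480x640 float32, m along the optical axis (not along the pixel's ray), 0 where there is no reading.
- calibration(name): a dict with "mtx" (3x3 intrinsics, pixels), "T" (4x4, takes a point from camera to world coordinates); the wrist camera has in their place "mount" (4x4, takes a point from camera to tool coordinates, whose origin is the TCP and whose axes are the flange's). Camera axes: x right, y down, z forward; pixel columns grow to the right and rows downward; lengths in m; the calibration is good to about 2 mm. A picture is of the moment at which its call begins: read the wrist's pose just before it. calibration takes no time and is no camera call.
- bot.hand_in(): hands the job in; it is judged then, once.
Trained networks look in the newest picture that a camera, given by its name, has taken for a name from the list of things; names that differ only in an ending like _2 or _b are one class to them, and where a whole thing is asked for, a point or a joint stands for the part that bears it (a point fixed in the world has none). Each returns a list of dicts, best first, with "conf" (0 to 1); they miss things now and then, are a little off and sometimes report something else, mostly with a low value. They report only what shows in the picture. A call takes as long as a camera call.
- look_for(thing, camera): "extent" ([left, top, right, bottom] in pixels, round what is visible of it).
The state is a dict: "time_s": time; "joint_positions": joint angles; "qvel": joint speeds; "tau": joint torques, N m; "position": TCP position; "tcp_rot": TCP orientation; "force": force on the tool from outside, world axes, zero at the start; "moment": the same for the moment, N m; "opening": opening from 0.0 (shut) to 1.0 (fully open); "grasp_force": force on a finger pad.
Only numpy, scipy, OpenCV 4.12 (cv2) and the standard library are available. Lean on these libraries where they do the work, as an engineer would, in place of code of your own. Each camera call takes 0.05 s, during which the arm holds its last target. There are 200 camera calls.

## Working session

There is one attempt and no reset: what is moved stays moved. The work goes in short steps, Python scripts to look and compute and a shell command to move; the robot and the scene stay as the last step left them, time stands still between calls to the robot, and variables do not carry over. Pictures are saved under pics/ and viewed, at most 10 in all, crops included, and the job is handed in when it is done.

```bash
mkdir -p pics; cat > h.py <<'E'
import numpy as np, cv2
from rig import readout, capture, calibration, bot, look_for
def grab(n,save=None):
    s=readout.read_state(); im,d=capture(n); c=calibration(n)
    T=np.array(c["T"]) if "T" in c else None
    if T is None:
        W=np.eye(4);W[:3,:3]=s["tcp_rot"];W[:3,3]=s["position"];T=W@np.array(c["mount"])
    K=np.array(c["mtx"])
    v,u=np.mgrid[:480,:640]
    P=np.stack([(u-K[0,2])/K[0,0]*d,(v-K[1,2])/K[1,1]*d,d],-1)@T[:3,:3].T+T[:3,3]
    P[d==0]=np.nan
    if save: cv2.imwrite(f"pics/{save}.png",im[:,:,::-1])
    return im,d,P,K,T
E
python3 - <<'E'
from h import *
np.set_printoptions(precision=4,suppress=True)
A=[]
for n in("scene","side"):
    im,d,P,K,T=grab(n); A.append(im)
    print(n,T[:3,3],T[:3,2])
    cv2.imwrite(f"pics/{n}.png",im[:,:,::-1])
    for t in("window","lip_edge","mark","fan_button","spool","bottle","jar","parts_bin","hood"):
        for r in look_for(t,n)[:1]:
            l,tp,rr,b=map(int,r["extent"]); cx,cy=(l+rr)//2,(tp+b)//2
            q=P[max(tp,0):b+1,l:rr+1].reshape(-1,3)
            print(t,round(r["conf"],2),[l,tp,rr,b],P[cy,cx],np.nanmedian(q,0))
print(readout.read_state())
E
```

```text
scene [1.4151 0.3148 1.1543] [-0.6266 -0.2294 -0.7448]
window 0.86 [209, 207, 346, 267] [ 0.6398 -0.0642  0.2154] [ 0.6326 -0.0837  0.1922]
lip_edge 0.94 [208, 205, 342, 265] [ 0.6402 -0.069   0.2212] [ 0.6333 -0.0922  0.1917]
mark 0.41 [359, 231, 371, 249] [0.5939 0.1441 0.2351] [0.4111 0.1177 0.0042]
spool 0.41 [221, 250, 233, 264] [ 0.5887 -0.254   0.0066] [ 0.6025 -0.2461  0.0079]
bottle 0.4 [352, 264, 361, 283] [0.5495 0.1199 0.0463] [0.5514 0.1254 0.0607]
jar 0.97 [486, 308, 511, 338] [0.5917 0.4983 0.0598] [0.5825 0.5012 0.0388]
parts_bin 0.97 [404, 225, 460, 269] [0.3829 0.2947 0.0425] [0.3525 0.2942 0.007 ]
hood 0.85 [172, 139, 362, 374] [ 0.6454 -0.0941  0.138 ] [ 0.65   -0.1059  0.0154]
side [-0.4941 -0.3107  0.9447] [ 0.8014  0.2322 -0.5513]
window 0.82 [291, 199, 411, 270] [ 0.6342 -0.071   0.2013] [ 0.6371 -0.0579  0.1818]
lip_edge 0.73 [287, 195, 411, 273] [ 0.6372 -0.0648  0.1981] [ 0.6403 -0.0458  0.1717]
mark 0.77 [268, 214, 297, 225] [0.5861 0.1091 0.2401] [0.5906 0.108  0.2341]
fan_button 0.61 [408, 344, 420, 358] [ 0.3732 -0.2939  0.086 ] [ 0.3775 -0.2939  0.0801
[... 264 characters left out ...]
5, 219, 338] [0.3627 0.2978 0.0321] [0.375  0.2991 0.0175]
hood 0.56 [277, 132, 429, 300] [ 0.6375 -0.0723  0.2564] [ 0.6538 -0.0198  0.0692]
{'time_s': 1.0, 'joint_positions': array([ 59.1582,  30.2228,  82.0873,  -0.    ,  67.6893, -10.2259]), 'qvel': array([-0.0319,  0.0635,  0.0314, -0.0644, -0.059 , -0.004 ]), 'tau': array([ -0.0001, -44.0022, -17.6988,   0.0633,   0.0504,   0.    ]), 'position': array([0.22  , 0.585 , 0.2923]), 'tcp_rot': array([[-0.936 ,  0.3521,  0.    ],
       [ 0.3521,  0.936 ,  0.    ],
       [-0.    ,  0.    , -1.    ]]), 'force': array([ 0.2287, -0.0667,  0.4872]), 'moment': array([-0.0268, -0.0251, -0.038 ]), 'grasp_force': 0.0, 'opening': 0.9983327682286052}
```

```bash
python3 - <<'E'
import cv2
a=cv2.imread("pics/side.png")[120:380,140:440]; cv2.imwrite("pics/side_c.png",cv2.resize(a,(690,598),interpolation=cv2.INTER_CUBIC))
E
```

```text
(no output)
```

View pics/side_c.png

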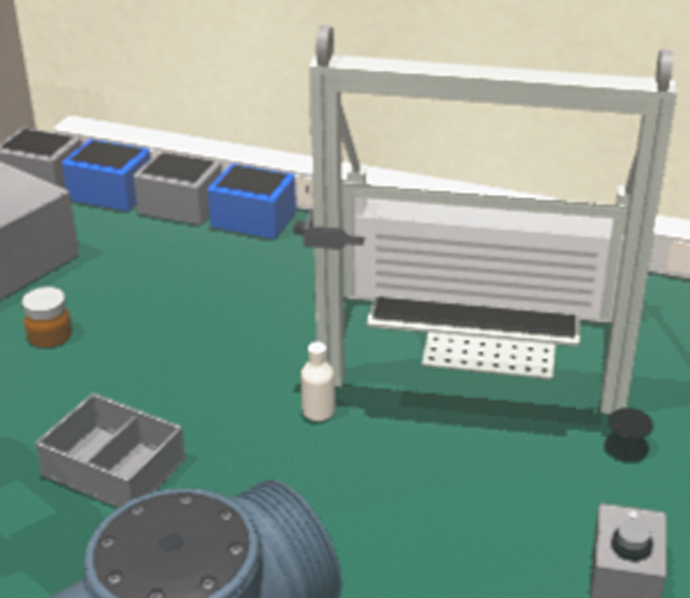

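```bash
python3 - <<'E'
from h import *
np.set_printoptions(precision=4,suppress=True)
im,d,P,K,T=grab("side")
for c in range(304,392,12):
    print(c,[ (r,*np.round(P[r,c],3)) for r in range(248,272,2)][::2])
print("dark mark")
for r in range(214,227,2):
    print(r,[(c,*np.round(P[r,c],3),int(im[r,c].mean())) for c in range(284,302,3)])
# button: cluster highest points
q=P[338:364,400:428].reshape(-1,3); q=q[(q[:,2]>.05)]
for z in (.058,.066,.074,.078,.082,.086): 
    k=q[(abs(q[:,2]-z)<.002)]; print(z,len(k),k.mean(0) if len(k) else 0)
E
```

```text
304 [(248, np.float64(0.612), np.float64(0.055), np.float64(0.142)), (252, np.float64(0.597), np.float64(0.05), np.float64(0.139)), (256, np.float64(0.58), np.float64(0.044), np.float64(0.138)), (260, np.float64(0.566), np.float64(0.04), np.float64(0.135)), (264, np.float64(0.72), np.float64(0.09), np.float64(0.002)), (268, np.float64(0.702), np.float64(0.084), np.float64(0.001))]
316 [(248, np.float64(0.621), np.float64(0.023), np.float64(0.143)), (252, np.float64(0.61), np.float64(0.019), np.float64(0.137)), (256, np.float64(0.587), np.float64(0.012), np.float64(0.14)), (260, np.float64(0.574), np.float64(0.008), np.float64(0.137)), (264, np.float64(0.733), np.float64(0.055), np.float64(0.002)), (268, np.float64(0.716), np.float64(0.05), np.float64(-0.001))]
328 [(248, np.float64(0.627), np.float64(-0.01), np.float64(0.146)), (252, np.float64(0.614), np.float64(-0.014), np.float64(0.142)), (256, np.float64(0.603), np.float64(-0.017), np.float64(0.137)), (260, np.float64(0.582), np.float64(-0.023), np.float64(0.139)), (264, np.float64(0.571), np.float64(-0.027), np.float64(0.134)), 
[... 4457 characters left out ...]
88), (299, np.float64(0.611), np.float64(0.07), np.float64(0.218), 175)]
226 [(284, np.float64(0.581), np.float64(0.102), np.float64(0.223), 83), (287, np.float64(0.582), np.float64(0.093), np.float64(0.224), 84), (290, np.float64(0.586), np.float64(0.087), np.float64(0.223), 114), (293, np.float64(0.581), np.float64(0.076), np.float64(0.228), 113), (296, np.float64(0.584), np.float64(0.069), np.float64(0.227), 124), (299, np.float64(0.608), np.float64(0.069), np.float64(0.213), 184)]
0.058 173 [ 0.4027 -0.2883  0.0588]
0.066 41 [ 0.3695 -0.2939  0.066 ]
0.074 17 [ 0.3673 -0.297   0.0745]
0.078 25 [ 0.3726 -0.2954  0.0788]
0.082 85 [ 0.3772 -0.2961  0.0821]
0.086 18 [ 0.3754 -0.295   0.0848]
```

```bash
cat >> h.py <<'E'
from scipy.spatial.transform import Rotation as Ro
def rot(yaw,pitch):  # tool z forward at yaw, pitch below horizontal; y left
    c,s=np.cos(yaw),np.sin(yaw);k,m=np.cos(pitch),np.sin(pitch)
    z=np.array([k*c,k*s,-m]);y=np.array([-s,c,0]);return np.stack([np.cross(y,z),y,z],1)
def go(p,R=None):
    s=readout.read_state();R0=np.array(s["tcp_rot"]);p0=np.array(s["position"])
    R=R0 if R is None else R
    return np.round(np.r_[R0.T@(np.array(p)-p0)/.2, Ro.from_matrix(R0.T@R).as_rotvec()/np.pi],3)
E
python3 - <<'E'
from h import *
print(calibration("wrist"))
R=rot(.136,np.pi/4)
print(go((.3,.28,.30),R), go((.42,-.05,.28),R))
E
```

```text
{'mtx': array([[425.90829358,   0.        , 321.69260659],
       [  0.        , 425.90829358, 240.3879413 ],
       [  0.        ,   0.        ,   1.        ]]), 'mount': array([[-2.18645536e-04, -9.52476265e-01, -3.04612732e-01,
         8.29842761e-02],
       [ 9.99999974e-01, -1.88545217e-04, -1.28230643e-04,
        -2.87059300e-05],
       [ 6.47033708e-05, -3.04612752e-01,  9.52476282e-01,
        -9.31787183e-02],
       [ 0.00000000e+00,  0.00000000e+00,  0.00000000e+00,
         1.00000000e+00]])}
[-0.911 -1.286 -0.039 -0.062 -0.245 -0.15 ] [-2.054 -2.619  0.061 -0.062 -0.245 -0.15 ]
```

```bash
python3 -m pendant '[[-0.2,-0.2,0,-0.01,-0.05,-0.03,1],[-0.3,-0.4,0,-0.02,-0.09,-0.06,1],[-0.45,-0.6,0,-0.03,-0.14,-0.09,1],[-0.6,-0.8,0,-0.05,-0.19,-0.12,1],[-0.7,-0.98,0,-0.062,-0.245,-0.15,1],[-0.7,-0.98,0,-0.062,-0.245,-0.15,1],[-0.7,-0.98,0,-0.062,-0.245,-0.15,1]]'; python3 -c "
from h import *
print(go((.42,-.05,.28),rot(.136,np.pi/4)))"
```

```text
time_s: 1.75
position: [0.2831, 0.3521, 0.2951]
tcp_rot: [[-0.727, -0.106, 0.679], [-0.077, 0.994, 0.073], [-0.683, 0.001, -0.731]]
force: [0.3, -0.1, 0.2]
opening: 0.449
grasp_force: 0.0
[-0.292 -2.072  0.374 -0.007 -0.011 -0.007]
```

```bash
python3 -m pendant '[[-0.04,-0.25,0.05,-0.007,-0.011,-0.007,1],[-0.07,-0.5,0.1,-0.007,-0.011,-0.007,1],[-0.1,-0.75,0.13,-0.007,-0.011,-0.007,1],[-0.14,-1,0.18,-0.007,-0.011,-0.007,1],[-0.14,-1,0.18,-0.007,-0.011,-0.007,1],[-0.14,-1,0.18,-0.007,-0.011,-0.007,1]]'; python3 -c "
from h import *
print(go((.42,-.05,.28),rot(.136,np.pi/4)))"
```

```text
time_s: 2.35
position: [0.354, 0.156, 0.3234]
tcp_rot: [[-0.729, -0.123, 0.674], [-0.091, 0.992, 0.082], [-0.679, -0.001, -0.734]]
force: [-0.0, 0.3, -0.0]
opening: 0.013
grasp_force: 0.0
[ 1.000e-03 -1.062e+00  2.970e-01 -3.000e-03 -1.200e-02 -3.000e-03]
```

```bash
python3 -m pendant '[[0,-0.25,0.07,0,-0.012,0,1],[0,-0.5,0.14,-0.003,-0.012,-0.003,1],[0,-0.75,0.21,-0.003,-0.012,-0.003,1],[0,-1,0.28,-0.003,-0.012,-0.003,1],[0,-1,0.28,-0.003,-0.012,-0.003,1],[0,-1,0.28,-0.003,-0.012,-0.003,1],[0,-1,0.28,-0.003,-0.012,-0.003,1]]'; python3 - <<'E'
from h import *
im,d,P,K,T=grab("wrist","w1")
for t in("window","lip_edge","mark","bottle","spool"):
    for r in look_for(t,"wrist")[:2]: print(t,round(r["conf"],2),np.round(r["extent"]))
E
```

```text
time_s: 3.05
position: [0.4082, 0.1284, 0.3267]
tcp_rot: [[-0.717, -0.097, 0.691], [-0.107, 0.994, 0.029], [-0.689, -0.053, -0.723]]
force: [-0.0, 0.3, -0.1]
opening: 0.001
grasp_force: 0.0
window 0.9 [  0. 170. 279. 357.]
lip_edge 0.85 [  3. 171. 273. 353.]
mark 0.65 [221. 285. 321. 316.]
bottle 0.59 [275.  33. 329. 138.]
```

View pics/w1.png

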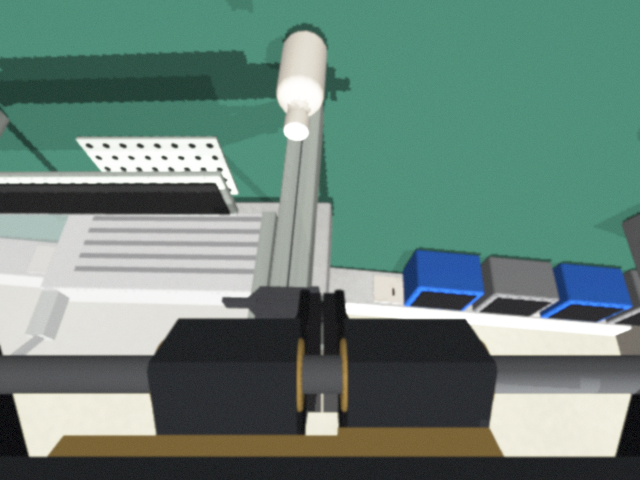

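```bash
python3 - <<'E'
from h import *
np.set_printoptions(precision=3,suppress=True)
s=readout.read_state(); print(s["joint_positions"],s["qvel"],s["tau"])
im,d,P,K,T=grab("wrist")
print("blade",[(c,r,*np.round(P[r,c],3)) for c in range(222,262,6) for r in (298,301,304)])
E
```

```text
[  2.398   5.955 130.286 -81.944   0.057 -12.414] [-0.106 -0.115  0.026  0.06   0.011 -0.001] [ -0.001 -18.247 -12.971  -0.032  -0.309  -0.029]
blade [(222, 298, np.float64(0.615), np.float64(0.061), np.float64(0.217)), (222, 301, np.float64(0.586), np.float64(0.066), np.float64(0.23)), (222, 304, np.float64(0.614), np.float64(0.061), np.float64(0.222)), (228, 298, np.float64(0.587), np.float64(0.07), np.float64(0.227)), (228, 301, np.float64(0.587), np.float64(0.07), np.float64(0.229)), (228, 304, np.float64(0.592), np.float64(0.07), np.float64(0.23)), (234, 298, np.float64(0.587), np.float64(0.074), np.float64(0.226)), (234, 301, np.float64(0.586), np.float64(0.074), np.float64(0.229)), (234, 304, np.float64(0.591), np.float64(0.074), np.float64(0.23)), (240, 298, np.float64(0.585), np.float64(0.078), np.float64(0.227)), (240, 301, np.float64(0.585), np.float64(0.079), np.float64(0.229)), (240, 304, np.float64(0.59), np.float64(0.079), np.float64(0.23)), (246, 298, np.float64(0.584), np.float64(0.083), np.float64(0.227)), (246, 301, np.float64(0.584), np.float64(0.083), np.float64(0.229)), (246, 304, np.float64(0.588), np.float64(0.083), np.float64(0.23)), (252, 298, np.float64(0.584), np.float64(0.087), np.float64(0.226)), (252, 301, np.float64(0.583), np.float64(0.088), np.float64(0.229)), (252, 304, np.float64(0.587), np.float64(0.088), np.float64(0.23)), (258, 298, np.float64(0.586), np.float64(0.091), np.float64(0.225)), (258, 301, np.float64(0.586), np.float64(0.092), np.float64(0.228)), (258, 304, np.float64(0.587), np.float64(0.092), np.float64(0.23))]
```

```bash
cat >> h.py <<'E'
def fkR(j):
    return Ro.from_euler("ZYZYZ",[j[0],j[1]+j[2],j[3],j[4],j[5]+90],degrees=True).as_matrix()
def J(): return np.round(readout.read_state()["joint_positions"],1)
E
python3 - <<'E'
from h import *
s=readout.read_state(); j=s["joint_positions"]; print(np.abs(fkR(j)-s["tcp_rot"]).max())
w=s["position"]-.2*np.array(s["tcp_rot"])[:,2]
j=np.array(j); j[3:]=[0,30,-90]; R=fkR(j); print(w,w+.2*R[:,2],go(w+.2*R[:,2],R))
E
```

```text
Traceback (most recent call last):
  File "h.py", line 23, in fkR
    return Ro.from_euler("ZYZYZ",[j[0],j[1]+j[2],j[3],j[4],j[5]+90],degrees=True).as_matrix()
           ~~~~~~~~~~~~~^^^^^^^^^^^^^^^^^^^^^^^^^^^^^^^^^^^^^^^^^^^^^^^^^^^^^^^^^
  File "scipy/spatial/transform/_rotation.pyx", line 1413, in scipy.spatial.transform._rotation.Rotation.from_euler
ValueError: Expected axis specification to be a non-empty string of upto 3 characters, got ZYZYZ
```

```bash
cat >> h.py <<'E'
def fkR(j):
    return (Ro.from_euler("ZYZ",[j[0],j[1]+j[2],j[3]],degrees=True)*Ro.from_euler("YZ",[j[4],j[5]+90],degrees=True)).as_matrix()
E
python3 - <<'E'
from h import *
s=readout.read_state(); j=s["joint_positions"]; print(np.abs(fkR(j)-s["tcp_rot"]).max())
w=s["position"]-.2*np.array(s["tcp_rot"])[:,2]
j=np.array(j); j[3:]=[0,30,-90]; R=fkR(j); print(w,w+.2*R[:,2],go(w+.2*R[:,2],R))
E
```

```text
3.677613769070831e-16
[0.26938009 0.1223258  0.47140598] [0.3169337  0.12431418 0.27715177] [ 0.498  0.039 -0.134 -0.007  0.167  0.024]
```

```bash
python3 -m pendant '[[0.12,0.01,-0.03,0,0.04,0.01,1],[0.25,0.02,-0.07,0,0.08,0.01,1],[0.37,0.03,-0.1,-0.005,0.125,0.02,1],[0.498,0.039,-0.134,-0.007,0.167,0.024,1],[0.498,0.039,-0.134,-0.007,0.167,0.024,1],[0.498,0.039,-0.134,-0.007,0.167,0.024,1]]'; cat >> h.py <<'E'
def jgo(new,pts=1):
    """rows to reach wrist joints new (list of 4,5,6) with the wrist centre kept"""
    s=readout.read_state(); j=np.array(s["joint_positions"]); w=s["position"]-.2*np.array(s["tcp_rot"])[:,2]
    print(np.round(j,1))
    for k in range(1,pts+1):
        q=j.copy(); q[3:]=j[3:]+(np.array(new)-j[3:])*k/pts
        R=fkR(q); print(go(w+.2*R[:,2],R).tolist())
E
python3 -c "
from h import *
j=J(); jgo([60,j[4],j[5]],8)"
```

```text
time_s: 4.0
position: [0.314, 0.1245, 0.2761]
tcp_rot: [[-0.927, -0.045, 0.373], [-0.053, 0.999, -0.011], [-0.372, -0.03, -0.928]]
force: [-0.6, -1.2, -0.3]
opening: 0.004
grasp_force: 0.0
[  4.    5.1 132.2  -5.8  21.  -83.9]
[0.002, 0.051, -0.001, -0.016, 0.002, 0.043]
[-0.003, 0.103, -0.005, -0.033, 0.003, 0.085]
[-0.015, 0.152, -0.012, -0.049, 0.005, 0.128]
[-0.033, 0.2, -0.021, -0.065, 0.007, 0.171]
[-0.057, 0.243, -0.032, -0.082, 0.009, 0.213]
[-0.087, 0.283, -0.045, -0.098, 0.01, 0.256]
[-0.123, 0.318, -0.06, -0.114, 0.012, 0.299]
[-0.162, 0.346, -0.076, -0.13, 0.014, 0.341]
```

```bash
python3 -m pendant '[[0,0.05,0,-0.016,0.002,0.043,1],[0,0.1,-0.005,-0.033,0.003,0.085,1],[-0.015,0.15,-0.01,-0.049,0.005,0.128,1],[-0.03,0.2,-0.02,-0.065,0.007,0.171,1],[-0.06,0.24,-0.03,-0.082,0.009,0.213,1],[-0.09,0.28,-0.045,-0.098,0.01,0.256,1],[-0.12,0.32,-0.06,-0.114,0.012,0.299,1],[-0.16,0.35,-0.076,-0.13,0.014,0.341,1]]'; python3 -c "
from h import *
j=J(); jgo([120,j[4],-90],8)"
```

```text
time_s: 4.8
position: [0.3384, 0.1961, 0.3017]
tcp_rot: [[-0.57, 0.661, 0.488], [0.822, 0.455, 0.343], [0.005, 0.596, -0.803]]
force: [-0.5, 0.3, -0.2]
opening: 0.01
grasp_force: 0.0
[  1.1   5.  133.5  64.1  21.8 -90.4]
[-0.003, 0.045, -0.001, -0.014, -0.0, 0.036]
[-0.011, 0.09, -0.004, -0.029, -0.0, 0.073]
[-0.024, 0.133, -0.009, -0.043, -0.0, 0.109]
[-0.041, 0.174, -0.016, -0.058, -0.0, 0.145]
[-0.063, 0.212, -0.025, -0.072, -0.0, 0.182]
[-0.09, 0.247, -0.035, -0.086, -0.0, 0.218]
[-0.12, 0.279, -0.047, -0.101, -0.0, 0.254]
[-0.153, 0.306, -0.061, -0.115, -0.0, 0.291]
```

Works as planned; continuing.

```bash
python3 -m pendant '[[0,0.045,0,-0.014,0,0.036,1],[-0.01,0.09,0,-0.029,0,0.073,1],[-0.024,0.13,-0.01,-0.043,0,0.109,1],[-0.04,0.17,-0.016,-0.058,0,0.145,1],[-0.06,0.21,-0.025,-0.072,0,0.182,1],[-0.09,0.25,-0.035,-0.086,0,0.218,1],[-0.12,0.28,-0.047,-0.101,0,0.254,1],[-0.15,0.3,-0.06,-0.115,0,0.291,1]]'; python3 -c "
from h import *
j=J(); jgo([175,j[4],-90],8)"
```

```text
time_s: 5.6
position: [0.3897, 0.1944, 0.3471]
tcp_rot: [[0.087, 0.658, 0.748], [0.806, -0.488, 0.336], [0.586, 0.573, -0.573]]
force: [-0.4, 0.6, -1.1]
opening: 0.007
grasp_force: 0.0
[  1.1   5.8 135.5 125.7  23.3 -96.1]
[-0.007, 0.042, -0.001, -0.013, -0.001, 0.036]
[-0.017, 0.083, -0.004, -0.027, -0.002, 0.071]
[-0.032, 0.123, -0.008, -0.041, -0.003, 0.107]
[-0.05, 0.161, -0.014, -0.054, -0.004, 0.143]
[-0.072, 0.196, -0.022, -0.068, -0.005, 0.178]
[-0.098, 0.229, -0.031, -0.081, -0.005, 0.214]
[-0.126, 0.259, -0.042, -0.095, -0.006, 0.25]
[-0.157, 0.285, -0.054, -0.109, -0.006, 0.285]
```

```bash
python3 -m pendant '[[0,0.04,0,-0.013,0,0.036,1],[-0.017,0.08,0,-0.027,0,0.071,1],[-0.03,0.12,-0.01,-0.041,-0.003,0.107,1],[-0.05,0.16,-0.014,-0.054,-0.004,0.143,1],[-0.07,0.2,-0.02,-0.068,-0.005,0.178,1],[-0.1,0.23,-0.03,-0.081,-0.005,0.214,1],[-0.126,0.26,-0.04,-0.095,-0.006,0.25,1],[-0.157,0.285,-0.054,-0.109,-0.006,0.285,1]]'; python3 -c "
from h import *
print(J())
R=rot(.136,np.pi/4)@np.diag([-1,-1,1.]); print(go((.42,-.07,.28),R),go((.42,.05,.31),R))"
```

```text
time_s: 6.4
position: [0.4163, 0.1378, 0.3674]
tcp_rot: [[0.466, 0.088, 0.88], [0.09, -0.995, 0.052], [0.88, 0.055, -0.472]]
force: [0.6, -0.0, 0.1]
opening: 0.004
grasp_force: 0.0
[  3.9   6.6 135.7 181.2  24.2 -94.4]
[-0.469  1.011  0.169  0.023 -0.093  0.005] [-0.284  0.422  0.129  0.023 -0.093  0.005]
```

```bash
python3 -m pendant '[[-0.1,0.2,0.04,0,-0.03,0,1],[-0.2,0.4,0.08,0.01,-0.06,0,1],[-0.3,0.6,0.12,0.023,-0.093,0.005,1],[-0.4,0.8,0.15,0.023,-0.093,0.005,1],[-0.46,1,0.17,0.023,-0.093,0.005,1],[-0.46,1,0.17,0.023,-0.093,0.005,1],[-0.46,1,0.17,0.023,-0.093,0.005,1]]'; python3 - <<'E'
from h import *
print(J())
im,d,P,K,T=grab("wrist","w2")
for t in("window","lip_edge","mark","bottle","spool"):
    for r in look_for(t,"wrist")[:2]: print(t,round(r["conf"],2),np.round(r["extent"]))
E
```

```text
time_s: 7.1
position: [0.4276, 0.0262, 0.3202]
tcp_rot: [[0.688, 0.147, 0.711], [0.105, -0.989, 0.102], [0.718, 0.005, -0.696]]
force: [0.6, 0.7, -1.1]
opening: 0.009
grasp_force: 0.0
[-24.8   7.  133.1  92.2  23.  -27. ]
window 0.58 [241.  43. 640. 270.]
lip_edge 0.76 [244.  41. 636. 265.]
mark 0.95 [164. 111. 294. 177.]
bottle 0.74 [230. 288. 276. 317.]
spool 0.78 [587. 293. 640. 351.]
```

View pics/w2.png

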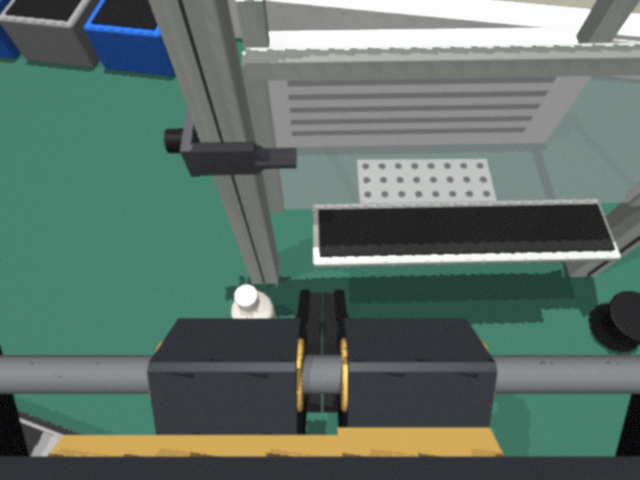

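```bash
cat >> h.py <<'E'
from scipy.optimize import least_squares
def fk(j,p):
    a,h,l1,l2,e,Lt=p; r=np.radians; q2=r(j[1]);f=r(j[1]+j[2])
    rr=a+l1*np.sin(q2)+l2*np.sin(f)+e*np.cos(f); z=h+l1*np.cos(q2)+l2*np.cos(f)-e*np.sin(f)
    R=fkR(j); return np.array([rr*np.cos(r(j[0])),rr*np.sin(r(j[0])),z])+Lt*R[:,2],R
PF=None
def ik(pos,R,seed,p):
    lo=np.array([-176,-43,12.6,-81.9,0.1,-163]);hi=np.array([176,126,139.8,261,151,163])
    def g(j):
        x,Q=fk(j,p); return np.r_[(x-pos)*5,(Q-R).ravel()]
    s=least_squares(g,np.clip(seed,lo+.1,hi-.1),bounds=(lo,hi)); return s.x,np.linalg.norm(s.fun)
E
python3 - <<'E'
from h import *
np.set_printoptions(precision=4,suppress=True)
s=readout.read_state()
D=[([59.158,30.224,82.088,0,67.689,-10.227],[.22,.585,.2923]),
([2.398,5.955,130.286,-81.944,.057,-12.414],[.4082,.1284,.3267]),
([4,5.1,132.2,-5.8,21,-83.9],[.314,.1245,.2761]),([1.1,5,133.5,64.1,21.8,-90.4],[.3384,.1961,.3017]),
([1.1,5.8,135.5,125.7,23.3,-96.1],[.3897,.1944,.3471]),([3.9,6.6,135.7,181.2,24.2,-94.4],[.4163,.1378,.3674]),
(s["joint_positions"],s["position"])]
f=least_squares(lambda p:np.concatenate([fk(j,p)[0]-x for j,x in D]),[0,.3,.4,.4,0,.15])
p=f.x; print(p,abs(f.fun).max()); np.save("pf.npy",p)
E0=np.array([.582,-.072,.128]); y=.136
for pitch in (30,45,60):
  for up in (-.02,0,.1):
    Rl=rot(y,np.radians(pitch)); n=-Rl[:,0]
    pos=E0+[0,0,up]-.045*Rl[:,2]-.0095*n
    for nm,R in(("left",Rl),("right",Rl@np.diag([-1,-1,1.]))):
      best=sorted([ik(pos,R,np.array([-8,j2,120,j4,30,j6]),p) for j2 in(0,30) for j4 in(0,90,180) for j6 in(-90,0,90)],key=lambda t:t[1])
      print(pitch,up,nm,np.round(best[0][0],1),round(best[0][1],4))
E
```

```text
[-0.1681  0.7892  0.5294  0.6772  0.2856  0.4224] 0.11987638827544024
30 -0.02 left [-35.9  58.5 103.7 126.6  48.2 106.4] 0.0
30 -0.02 right [-35.9  58.5 103.7 126.6  48.2 -73.6] 0.0
30 0 left [-35.9  55.8 105.4 125.8  47.5 107.5] 0.0
30 0 right [-35.9  55.8 105.4 125.8  47.5 -72.5] 0.0
30 0.1 left [-35.9  41.2 113.1 120.1  43.7 115.7] 0.0
30 0.1 right [-35.9  41.2 113.1 120.1  43.7 -64.3] 0.0
45 -0.02 left [-25.4  45.  106.8 115.8  25.5 127. ] 0.0
45 -0.02 right [-25.4  45.  106.8 115.8  25.5 -53. ] 0.0
45 0 left [-25.4  42.2 108.2 113.   24.9 130.2] 0.0
45 0 right [-25.4  42.2 108.2 113.   24.9 -49.8] 0.0
45 0.1 left [-25.4  27.4 114.   93.2  22.8 151.7] 0.0
45 0.1 right [-25.4  27.4 114.   93.2  22.8 -28.3] 0.0
60 -0.02 left [ -17.    36.9  103.8   46.6   16.8 -157.2] 0.0
60 -0.02 right [-17.   36.9 103.8  46.6  16.8  22.8] 0.0
60 0 left [ -17.    34.3  104.8   43.    17.9 -153.4] 0.0
60 0 right [-17.   34.3 104.8  43.   17.9  26.6] 0.0
60 0.1 left [ -17.    21.2  108.8   29.5   25.2 -139. ] 0.0
60 0.1 right [-17.   21.2 108.8  29.5  25.2  41. ] 0.0
```

```bash
cat >> h.py <<'E'
def fk(j,p):
    a,h,l1,l2,e,Lt,d,d5=p; r=np.radians; q1=r(j[0]);q2=r(j[1]);f=r(j[1]+j[2])
    rr=a+l1*np.sin(q2)+l2*np.sin(f)+e*np.cos(f); z=h+l1*np.cos(q2)+l2*np.cos(f)-e*np.sin(f)
    R=fkR(j); l=fkR([j[0],j[1],j[2],j[3],0,-90])[:,1]
    return np.array([rr*np.cos(q1)-d*np.sin(q1),rr*np.sin(q1)+d*np.cos(q1),z])+Lt*R[:,2]+d5*l,R
E
cat > fit.py <<'E'
from h import *
np.set_printoptions(precision=4,suppress=True)
s=readout.read_state()
D=[([59.158,30.224,82.088,0,67.689,-10.227],[.22,.585,.2923]),
([2.398,5.955,130.286,-81.944,.057,-12.414],[.4082,.1284,.3267]),
([4,5.1,132.2,-5.8,21,-83.9],[.314,.1245,.2761]),([1.1,5,133.5,64.1,21.8,-90.4],[.3384,.1961,.3017]),
([1.1,5.8,135.5,125.7,23.3,-96.1],[.3897,.1944,.3471]),([3.9,6.6,135.7,181.2,24.2,-94.4],[.4163,.1378,.3674]),
([-24.8,7,133.1,92.2,23,-27],[.4276,.0262,.3202])]
f=least_squares(lambda p:np.r_[np.concatenate([fk(j,p)[0]-x for j,x in D]),1e-4*p],[0,.3,.4,.4,0,.15,.1,0])
p=f.x; print(p,abs(f.fun).max()); np.save("pf.npy",p)
E0=np.array([.582,-.072,.128]); y=.136
for pitch in (35,45,55):
  for up in (-.02,.1):
    Rl=rot(y,np.radians(pitch)); n=-Rl[:,0]
    pos=E0+[0,0,up]-.045*Rl[:,2]-.0095*n
    for nm,R in(("left",Rl),("right",Rl@np.diag([-1,-1,1.]))):
      best=sorted([ik(pos,R,np.array([-8,j2,120,j4,30,j6]),p) for j2 in(0,30) for j4 in(0,90,180) for j6 in(-90,0,90)],key=lambda t:t[1])
      print(pitch,up,nm,np.round(best[0][0],1),round(best[0][1],4))
E
python3 fit.py
```

```text
[ 0.0034  0.2818  0.5829  0.3923  0.1177  0.2353  0.1112 -0.0001] 0.00030921604790701274
35 -0.02 left [-34.4  49.9 127.9 136.7  53.3  91.9] 0.0
35 -0.02 right [-34.4  49.9 127.9 136.7  53.3 -88.1] 0.0
35 0.1 left [-34.4  29.9 126.  120.2  39.5 115.6] 0.0
35 0.1 right [-34.4  29.9 126.  120.2  39.5 -64.4] 0.0
45 -0.02 left [-31.2  43.  123.8 129.9  35.5 104.4] 0.0
45 -0.02 right [-31.2  43.  123.8 129.9  35.5 -75.6] 0.0
45 0.1 left [-31.2  25.1 120.4  96.7  26.6 142.7] 0.0
45 0.1 right [-31.2  25.1 120.4  96.7  26.6 -37.3] 0.0
55 -0.02 left [-28.   38.3 118.5 107.4  20.6 130.9] 0.0
55 -0.02 right [-28.   38.3 118.5 107.4  20.6 -49.1] 0.0
55 0.1 left [ -26.6   22.2  112.4   46.4   24.1 -163. ] 0.0681
55 0.1 right [-28.   22.8 114.1  56.8  23.6   5. ] 0.0
```

```bash
python3 - <<'E'
from h import *
np.set_printoptions(precision=4,suppress=True)
s=readout.read_state();print(s["position"],np.abs(s["qvel"]).max())
im,d,P,K,T=grab("wrist")
F=[]
for c in range(325,606,20):
    g=im[:,c].mean(1).astype(int)
    rr=[r for r in range(235,275) if 0.08<P[r,c,2]<.2]
    b=max(rr); print(c,b,[(r,*np.round(P[r,c],3),g[r]) for r in (b-10,b-5,b-3,b-1,b)])
def run(r):
    pts=[P[r,c] for c in range(280,700)if c<640]; return pts
for r in(215,235,250,256):
    cs=[c for c in range(290,640) if .08<P[r,c,2]<.2]; print(r,cs[0],cs[-1],P[r,cs[0]],P[r,cs[-1]])
print([(c,r,*np.round(P[r,c],3)) for c in(265,275,285,292) for r in(152,157,162)])
E
```

```text
[0.4275 0.0264 0.3198] 1.2662022011179912
325 266 [(256, np.float64(0.57), np.float64(0.043), np.float64(0.14), np.int64(116)), (261, np.float64(0.567), np.float64(0.043), np.float64(0.137), np.int64(252)), (263, np.float64(0.565), np.float64(0.042), np.float64(0.137), np.int64(231)), (265, np.float64(0.564), np.float64(0.042), np.float64(0.135), np.int64(143)), (266, np.float64(0.564), np.float64(0.042), np.float64(0.133), np.int64(115))]
345 266 [(256, np.float64(0.573), np.float64(0.027), np.float64(0.138), np.int64(157)), (261, np.float64(0.569), np.float64(0.027), np.float64(0.136), np.int64(251)), (263, np.float64(0.567), np.float64(0.027), np.float64(0.136), np.int64(216)), (265, np.float64(0.567), np.float64(0.026), np.float64(0.134), np.int64(124)), (266, np.float64(0.566), np.float64(0.026), np.float64(0.133), np.int64(108))]
365 265 [(255, np.float64(0.576), np.float64(0.011), np.float64(0.139), np.int64(141)), (260, np.float64(0.571), np.float64(0.011), np.float64(0.139), np.int64(252)), (262, np.float64(0.57), np.float64(0.011), np.float64(0.136), np.int64(231)), (264, n
[... 5400 characters left out ...]
float64(0.232)), (265, 162, np.float64(0.586), np.float64(0.085), np.float64(0.23)), (275, 152, np.float64(0.596), np.float64(0.08), np.float64(0.229)), (275, 157, np.float64(0.591), np.float64(0.079), np.float64(0.23)), (275, 162, np.float64(0.588), np.float64(0.079), np.float64(0.229)), (285, 152, np.float64(0.597), np.float64(0.074), np.float64(0.229)), (285, 157, np.float64(0.592), np.float64(0.073), np.float64(0.23)), (285, 162, np.float64(0.588), np.float64(0.072), np.float64(0.23)), (292, 152, np.float64(0.597), np.float64(0.069), np.float64(0.229)), (292, 157, np.float64(0.592), np.float64(0.069), np.float64(0.23)), (292, 162, np.float64(0.589), np.float64(0.068), np.float64(0.229))]
```

```bash
cat > tgt.py <<'E'
from h import *
yaw=.176; R=rot(yaw,np.pi/4)@np.diag([-1,-1,1.]); E0=np.array([.584,-.07,.129]); fw=np.array([np.cos(yaw),np.sin(yaw),0])
C=E0-.045*R[:,2]-.0095*R[:,0]; pf=np.load("pf.npy")
E
python3 - <<'E'
from tgt import *
j=J(); print(j,C)
for nm,q in(("high",C-.09*fw+[0,0,.08]),("pre",C-.07*fw-[0,0,.02]),("in",C-[0,0,.02]),("top",C+[0,0,.1])):
    j,e=ik(q,R,j,pf); print(nm,q.round(3),np.round(j,1),round(e,5),go(q,R).tolist())
E
```

```text
[-24.6   7.  133.2  92.8  22.9 -27.4] [ 0.54605801 -0.07674761  0.15410229]
high [ 0.457 -0.093  0.234] [-43.   25.5 131.7 101.8  35.3 -57.6] 0.0 [-0.266, 0.611, 0.344, 0.008, -0.005, -0.006]
pre [ 0.477 -0.089  0.134] [-40.1  44.3 132.3 127.1  42.9 -86.2] 0.0 [-0.555, 0.606, 0.764, 0.008, -0.005, -0.006]
in [ 0.546 -0.077  0.134] [-31.8  42.8 123.1 125.6  35.5 -73.7] 0.0 [-0.312, 0.595, 1.015, 0.008, -0.005, -0.006]
top [ 0.546 -0.077  0.254] [-31.8  25.2 119.7  93.   28.2 -35.7] 0.0 [0.119, 0.597, 0.598, 0.008, -0.005, -0.006]
```

```bash
python3 -m pendant '[[-0.07,0.15,0.08,0,0,0,1],[-0.14,0.3,0.16,0.008,-0.005,-0.006,1],[-0.2,0.45,0.25,0.008,-0.005,-0.006,1],[-0.266,0.61,0.344,0.008,-0.005,-0.006,1],[-0.266,0.61,0.344,0.008,-0.005,-0.006,1],[-0.266,0.61,0.344,0.008,-0.005,-0.006,1],[-0.266,0.61,0.344,0.008,-0.005,-0.006,1]]'; python3 - <<'E'
from tgt import *
print(J())
for q in (C-.09*fw+[0,0,.08],C-.07*fw-[0,0,.02]): print(go(q,R))
E
```

```text
time_s: 8.15
position: [0.4572, -0.0916, 0.2346]
tcp_rot: [[0.696, 0.176, 0.696], [0.124, -0.984, 0.125], [0.707, -0.001, -0.707]]
force: [-0.2, -0.0, 0.3]
opening: 0.003
grasp_force: 0.0
[-42.9  25.1 132.  101.6  35.3 -57.3]
[-0.002  0.005  0.002 -0.    -0.     0.   ]
[-0.285  0.005  0.426 -0.    -0.     0.   ]
```

```bash
python3 -m pendant '[[-0.1,0.005,0.14,0,0,0,1],[-0.19,0.005,0.28,0,0,0,1],[-0.285,0.005,0.426,0,0,0,1],[-0.285,0.005,0.426,0,0,0,1],[-0.285,0.005,0.426,0,0,0,1],[-0.2,0.005,0.51,0,0,0,1],[-0.12,0.005,0.59,0,0,0,1],[-0.037,0.005,0.674,0,0,0,1]]'; python3 -m pendant '[[0,0,0,0,0,0,1]]'; python3 - <<'E'
from tgt import *
print(J(),go(C-[0,0,.02],R),go(C+[0,0,.02],R))
grab("wrist","w3"); grab("side","s3")
import cv2
a=cv2.imread("pics/s3.png")[170:320,240:440]; cv2.imwrite("pics/s3c.png",cv2.resize(a,(800,600),interpolation=cv2.INTER_CUBIC))
E
```

```text
time_s: 8.95
position: [0.5474, -0.0785, 0.1382]
tcp_rot: [[0.693, 0.174, 0.7], [0.125, -0.985, 0.121], [0.71, 0.003, -0.704]]
force: [-0.3, -0.2, -0.1]
opening: 0.005
grasp_force: 0.0
time_s: 9.05
position: [0.5496, -0.0787, 0.139]
tcp_rot: [[0.688, 0.177, 0.704], [0.129, -0.984, 0.121], [0.714, 0.007, -0.7]]
force: [-0.0, -0.3, 0.1]
opening: 0.003
grasp_force: 0.0
[-31.8  41.9 123.3 125.4  35.6 -73.6] [-0.029 -0.013  0.006  0.001 -0.003  0.002] [ 0.114 -0.011 -0.134  0.001 -0.003  0.002]
```

View pics/w3.png

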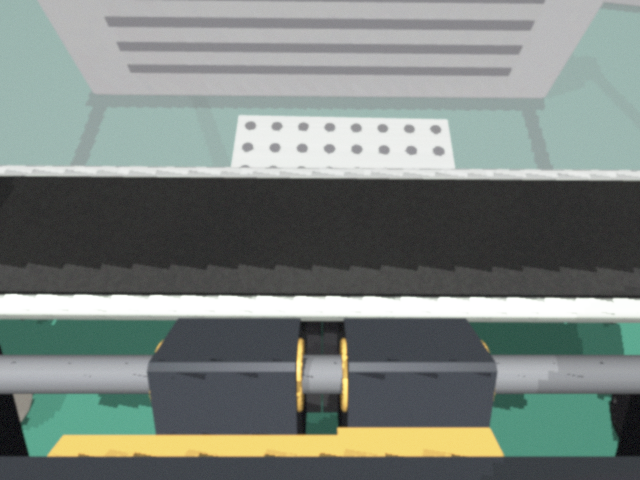

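```bash
python3 -m pendant '[[0.03,0,-0.03,0,0,0,1],[0.05,0,-0.05,0,0,0,1],[0.075,0,-0.075,0,0,0,1],[0.1,0,-0.1,0,0,0,1],[0.125,0,-0.125,0,0,0,1],[0.15,0,-0.15,0,0,0,1],[0.175,0,-0.175,0,0,0,1],[0.175,0,-0.175,0,0,0,1]]'; python3 - <<'E'
from tgt import *
im,d,P,K,T=grab("wrist","w4"); print(J())
for c in(60,120,560,610):
    zz=[P[r,c] for r in range(150,330) if P[r,c,2]>.1]; print(c,np.round(np.nanmedian(zz,0),4),np.round(zz[-1],3))
print(go(readout.read_state()["position"],R))
E
```

```text
time_s: 9.95
position: [0.5442, -0.0789, 0.1832]
tcp_rot: [[0.7, 0.172, 0.694], [0.122, -0.985, 0.121], [0.704, 0.0, -0.71]]
force: [-5.4, -1.8, -0.7]
opening: 0.001
grasp_force: 2.2
[-32.1  35.  122.8 114.6  31.2 -60.7]
60 [0.5963 0.0279 0.1695] [0.568 0.019 0.162]
120 [0.6002 0.006  0.1696] [ 0.572 -0.002  0.162]
560 [ 0.6283 -0.1541  0.1696] [ 0.599 -0.156  0.162]
610 [ 0.631  -0.172   0.1696] [ 0.602 -0.174  0.161]
[ 0.     0.     0.     0.001  0.001 -0.001]
```

```bash
python3 -m pendant '[[0.03,0,-0.03,0,0,0,1],[0.06,0,-0.06,0,0,0,1],[0.09,0,-0.09,0,0,0,1],[0.12,0,-0.12,0,0,0,1],[0.15,0,-0.15,0,0,0,1],[0.18,0,-0.18,0,0,0,1],[0.195,0,-0.195,0,0,0,1],[0.195,0,-0.195,0,0,0,1]]'; python3 - <<'E'
from tgt import *
im,d,P,K,T=grab("wrist","w5"); print(J())
for c in(60,120,560,610):
    zz=[P[r,c] for r in range(150,330) if P[r,c,2]>.1]; print(c,np.round(np.nanmedian(zz,0),4),np.round(zz[-1],3))
im,d,P,K,T=grab("side","s5")
a=cv2.imread("pics/s5.png")[170:290,260:420]; cv2.imwrite("pics/s5c.png",cv2.resize(a,(800,600),interpolation=cv2.INTER_CUBIC))
E
```

```text
time_s: 10.8
position: [0.5445, -0.0788, 0.2376]
tcp_rot: [[0.699, 0.173, 0.694], [0.122, -0.985, 0.122], [0.704, -0.0, -0.71]]
force: [-7.6, -2.1, -1.5]
opening: 0.008
grasp_force: 3.2
[-32.1  27.2 120.7  98.   28.4 -41.6]
60 [0.5967 0.0279 0.2242] [0.568 0.019 0.216]
120 [0.6003 0.0062 0.2241] [ 0.572 -0.002  0.216]
560 [ 0.6282 -0.1539  0.2243] [ 0.599 -0.156  0.216]
610 [ 0.6318 -0.1717  0.2242] [ 0.602 -0.173  0.216]
```

View pics/s5c.png

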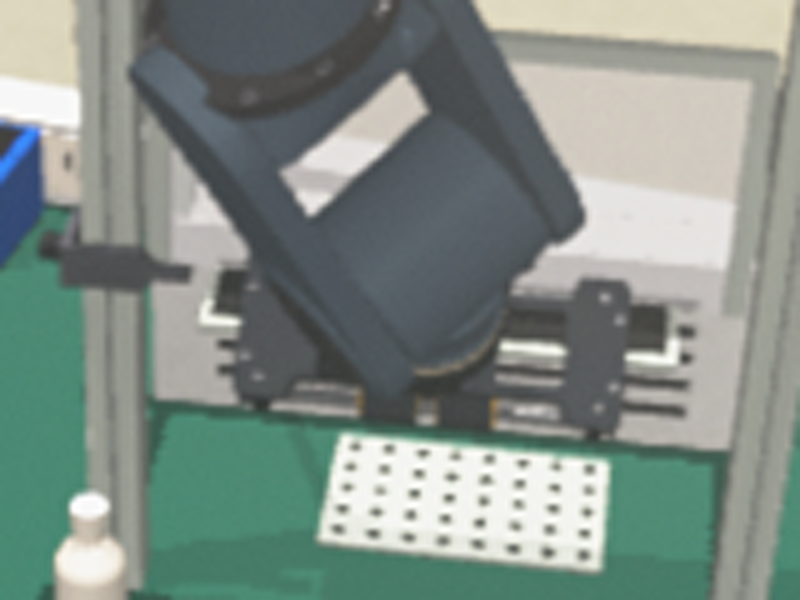

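```bash
python3 -m pendant '[[0.015,0,-0.015,0,0,0,1],[0.03,0,-0.03,0,0,0,1],[0.04,0,-0.04,0,0,0,1],[0.04,0,-0.04,0,0,0,1],[0.04,0,-0.04,0,0,0,1]]'; python3 -m pendant '[[0.01,0,-0.08,0,0,0,1],[-0.1,0,-0.1,0,0,0,1],[-0.25,0,-0.25,0,0,0,1],[-0.4,0,-0.4,0,0,0,1],[-0.4,0,-0.4,0,0,0,1],[-0.4,0,-0.4,0,0,0,1]]';python3 - <<'E'
from tgt import *
print(J())
im,d,P,K,T=grab("wrist","w6")
for t in("lip_edge","mark"):
    for r in look_for(t,"wrist")[:1]: print(t,round(r["conf"],2),np.round(r["extent"]))
E
```

```text
time_s: 11.4
position: [0.5446, -0.0788, 0.2486]
tcp_rot: [[0.699, 0.173, 0.694], [0.122, -0.985, 0.122], [0.704, -0.001, -0.71]]
force: [-6.2, -2.8, -2.7]
opening: 0.004
grasp_force: 3.7
time_s: 12.0
position: [0.4356, -0.0998, 0.2505]
tcp_rot: [[0.695, 0.171, 0.699], [0.12, -0.985, 0.121], [0.709, 0.0, -0.705]]
force: [0.5, -0.5, 0.9]
opening: 0.003
grasp_force: 0.0
[-47.1  21.8 133.5  95.5  36.7 -54.1]
lip_edge 0.57 [  0.   1. 632.  89.]
mark 0.81 [ 0. 25. 61. 71.]
```

View pics/w6.png

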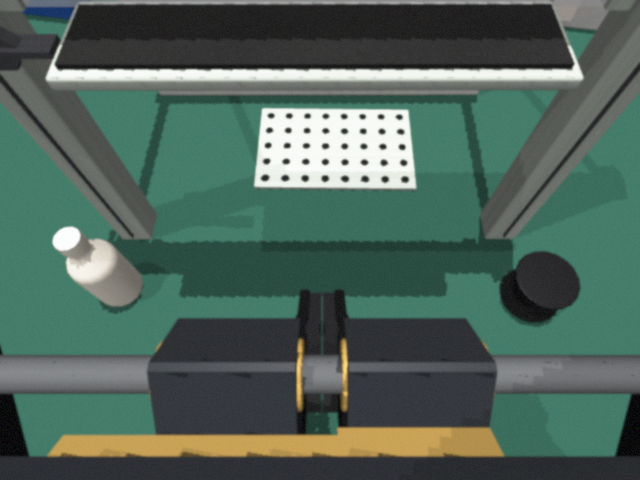

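```bash
python3 - <<'E'
from tgt import *
np.set_printoptions(precision=4,suppress=True)
im,d,P,K,T=grab("wrist")
print("blade",[(c,r,*np.round(P[r,c],4)) for c in(30,40,50) for r in(40,44,48,52,55,57)])
print("rubber",np.nanmedian(P[20:60,100:540].reshape(-1,3),0), np.nanmedian(P[25:55,75:110].reshape(-1,3),0))
for c in(70,100,200,400,550):
    print(c,[(r,*np.round(P[r,c,[0,2]],4)) for r in range(68,94,2)])
E
```

```text
blade [(30, 40, np.float64(0.5936), np.float64(0.0793), np.float64(0.2299)), (30, 44, np.float64(0.5914), np.float64(0.0786), np.float64(0.2293)), (30, 48, np.float64(0.5886), np.float64(0.0771), np.float64(0.2293)), (30, 52, np.float64(0.5852), np.float64(0.0749), np.float64(0.2299)), (30, 55, np.float64(0.585), np.float64(0.0759), np.float64(0.2282)), (30, 57, np.float64(0.5853), np.float64(0.0771), np.float64(0.2266)), (40, 40, np.float64(0.5954), np.float64(0.0752), np.float64(0.2291)), (40, 44, np.float64(0.5922), np.float64(0.0734), np.float64(0.2294)), (40, 48, np.float64(0.5894), np.float64(0.0719), np.float64(0.2295)), (40, 52, np.float64(0.5874), np.float64(0.0714), np.float64(0.2287)), (40, 55, np.float64(0.586), np.float64(0.0711), np.float64(0.2281)), (40, 57, np.float64(0.5858), np.float64(0.0717), np.float64(0.227)), (50, 40, np.float64(0.5956), np.float64(0.0695), np.float64(0.2297)), (50, 44, np.float64(0.5922), np.float64(0.0674), np.float64(0.2302)), (50, 48, np.float64(0.5898), np.float64(0.0665), np.float64(0.2299)), (50, 52, np.float64(0.5874), np.float64(0.0655
[... 2509 characters left out ...]
0.232)), (90, np.float64(0.5908), np.float64(0.2308)), (92, np.float64(0.8321), np.float64(0.0079))]
550 [(68, np.float64(0.6088), np.float64(0.2382)), (70, np.float64(0.608), np.float64(0.2379)), (72, np.float64(0.6085), np.float64(0.2364)), (74, np.float64(0.6063), np.float64(0.2371)), (76, np.float64(0.6054), np.float64(0.2367)), (78, np.float64(0.6043), np.float64(0.2365)), (80, np.float64(0.6032), np.float64(0.2364)), (82, np.float64(0.603), np.float64(0.2354)), (84, np.float64(0.6023), np.float64(0.2349)), (86, np.float64(0.6024), np.float64(0.2337)), (88, np.float64(0.6032), np.float64(0.232)), (90, np.float64(0.6035), np.float64(0.2306)), (92, np.float64(0.8717), np.float64(0.0011))]
```

```bash
python3 - <<'E'
from tgt import *
j=J().astype(float)
for pitch in(60,75,90):
  for yaw in range(-180,180,20):
    Q=rot(np.radians(yaw),np.radians(pitch)); 
    pos=np.array([.376,-.295,.13])-.07*Q[:,2]
    b,e=ik(pos,Q,j,pf)
    if e<1e-3 and abs(b-j).max()<100: print(pitch,yaw,np.round(b,1),round(e,4),go(pos,Q))
E
```

```text
75 -40 [ -53.9   24.7  119.2    9.6   21.8 -112.4] 0.0 [-0.56   0.843 -0.188  0.193 -0.173 -0.715]
75 -20 [ -57.6   24.9  118.5   21.1   26.  -145.7] 0.0 [-0.574  0.867 -0.203  0.22  -0.114 -0.819]
90 -180 [-51.6  27.7 107.9  -0.   44.4  38.4] 0.0 [-0.51   0.913 -0.155 -0.022 -0.25   0.053]
90 -160 [-51.6  27.7 107.9  -0.   44.4  18.4] 0.0 [-0.51   0.913 -0.155  0.022 -0.25  -0.052]
90 -140 [-51.6  27.7 107.9   0.   44.4  -1.6] 0.0 [-0.51   0.913 -0.155  0.066 -0.245 -0.157]
90 -120 [-51.6  27.7 107.9   0.   44.4 -21.6] 0.0 [-0.51   0.913 -0.155  0.109 -0.234 -0.262]
90 -100 [-51.6  27.7 107.9   0.   44.4 -41.6] 0.0 [-0.51   0.913 -0.155  0.153 -0.218 -0.367]
90 -80 [-51.6  27.7 107.9   0.   44.4 -61.6] 0.0 [-0.51   0.913 -0.155  0.196 -0.196 -0.471]
90 -60 [-51.6  27.7 107.9   0.   44.4 -81.6] 0.0 [-0.51   0.913 -0.155  0.239 -0.167 -0.574]
90 -40 [ -51.6   27.7  107.9   -0.    44.4 -101.6] 0.0 [-0.51   0.913 -0.155  0.281 -0.131 -0.676]
90 -20 [ -51.6   27.7  107.9   -0.    44.4 -121.6] 0.0 [-0.51   0.913 -0.155  0.323 -0.086 -0.777]
90 0 [ -51.6   27.7  107.9   -0.    44.4 -141.6] 0.0 [-0.51   0.913 -0.155  0.364 -0.031 -0.875]
```

```bash
python3 -m pendant '[[-0.06,0.1,-0.02,0,-0.04,0,1],[-0.13,0.2,-0.04,0,-0.08,0,1],[-0.2,0.35,-0.06,0,-0.125,0,1],[-0.26,0.5,-0.08,0,-0.167,0,1],[-0.35,0.65,-0.11,0,-0.21,0,1],[-0.4,0.8,-0.13,0,-0.25,0,1],[-0.45,0.9,-0.14,0,-0.25,0,1],[-0.45,0.9,-0.14,0,-0.25,0,1]]'; python3 - <<'E'
from tgt import *
print(J(),readout.read_state()["position"])
Q=rot(np.radians(-170),np.pi/2); print(go(np.array([.376,-.295,.2]),Q))
E
```

```text
time_s: 13.0
position: [0.3864, -0.2956, 0.206]
tcp_rot: [[0.985, 0.172, -0.001], [0.172, -0.985, -0.007], [-0.002, 0.007, -1.0]]
force: [0.4, -0.2, 1.2]
opening: 0.004
grasp_force: 0.0
[-50.4  27.4 106.7  -0.4  45.6  30. ] [ 0.38644301 -0.29556041  0.20600698]
[-0.051 -0.012  0.03   0.002  0.001 -0.001]
```

```bash
python3 - <<'E'
from tgt import *
np.set_printoptions(precision=4,suppress=True)
im,d,P,K,T=grab("wrist","w7")
for t in("fan_button","fan_button_top"):
    for r in look_for(t,"wrist")[:1]: print(t,round(r["conf"],2),np.round(r["extent"]))
z=P[...,2]; m=(z>.0775)&(z<.09)&(abs(P[...,0]-.376)<.04)&(abs(P[...,1]+.295)<.04)
q=P[m]; print(len(q), q.min(0),q.max(0),np.median(q,0)); 
if len(q)>10: print(cv2.minEnclosingCircle(q[:,:2].astype(np.float32)))
E
```

```text
fan_button 0.77 [290. 247. 347. 303.]
fan_button_top 0.64 [293. 243. 350. 301.]
2126 [ 0.3655 -0.3125  0.0775] [ 0.3973 -0.281   0.0849] [ 0.3842 -0.2963  0.0826]
((0.38129857182502747, -0.2970942258834839), 0.016261693090200424)
```

View pics/w7.png

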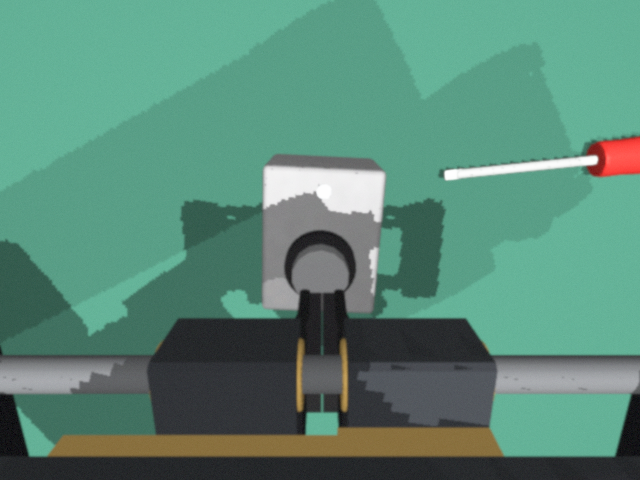

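```bash
python3 -m pendant '[[-0.025,0,0.12,0,0,0,1],[-0.025,0,0.22,0,0,0,1],[-0.025,0,0.25,0,0,0,1],[-0.025,0,0.27,0,0,0,1],[-0.025,0,0.285,0,0,0,1],[-0.025,0,0.296,0,0,0,1],[-0.025,0,0.3,0,0,0,1],[-0.025,0,0.3,0,0,0,1]]'
```

```text
time_s: 13.95
position: [0.3792, -0.2908, 0.1461]
tcp_rot: [[0.985, 0.173, 0.0], [0.173, -0.985, 0.001], [0.0, -0.001, -1.0]]
force: [-0.4, 2.6, 4.1]
opening: 0.004
grasp_force: 2.0
```

```bash
python3 -m pendant '[[0,0,0.008,0,0,0,1],[0,0,0.012,0,0,0,1],[0,0,0.012,0,0,0,1]]'
```

```text
time_s: 14.25
position: [0.3792, -0.2908, 0.1455]
tcp_rot: [[0.985, 0.173, 0.0], [0.173, -0.985, -0.0], [0.0, 0.0, -1.0]]
force: [-0.9, 5.8, 21.5]
opening: 0.008
grasp_force: 10.6
```

```bash
python3 -m pendant '[[0,0,-0.1,0,0,0,1],[0,0,-0.3,0,0,0,1],[0,0,-0.5,0,0,0,1],[0,0,-0.5,0,0,0,1],[0,0,-0.5,0,0,0,1],[0,0,-0.5,0,0,0,1]]'; python3 - <<'E'
from tgt import *
np.set_printoptions(precision=4,suppress=True)
im,d,P,K,T=grab("wrist")
z=P[...,2]; m=(z>.0775)&(z<.09)&(abs(P[...,0]-.376)<.04)&(abs(P[...,1]+.295)<.04); print("button",m.sum(),np.median(P[m],0))
im,d,P,K,T=grab("side","s8")
cv2.imwrite("pics/s8c.png",cv2.resize(im[120:380,140:440,::-1],(690,598),interpolation=cv2.INTER_CUBIC))
print("rubber",[np.round(P[r,c],4) for c in range(305,390,12) for r in (230,)])
for t in("mark","spool","bottle","jar","parts_bin","lip_edge"):
    for r in look_for(t,"side")[:1]: print(t,round(r["conf"],2),np.round(r["extent"]))
E
```

```text
time_s: 14.85
position: [0.3788, -0.2911, 0.2425]
tcp_rot: [[0.985, 0.173, -0.001], [0.173, -0.985, 0.001], [-0.001, -0.001, -1.0]]
force: [-0.2, -0.4, -1.1]
opening: 0.008
grasp_force: 0.0
button 1945 [ 0.382  -0.2967  0.0827]
rubber [array([0.5617, 0.0362, 0.2353]), array([0.5705, 0.0063, 0.2363]), array([ 0.5837, -0.0225,  0.2343]), array([ 0.5897, -0.0532,  0.2372]), array([ 0.5991, -0.083 ,  0.2378]), array([ 0.609 , -0.1127,  0.2381]), array([ 0.617 , -0.1428,  0.2395]), array([ 0.6288, -0.1723,  0.2386])]
mark 0.6 [270. 216. 299. 227.]
spool 0.55 [402. 304. 413. 321.]
bottle 0.63 [267. 268. 289. 303.]
jar 0.8 [151. 247. 170. 275.]
parts_bin 0.46 [154. 310. 168. 329.]
lip_edge 0.61 [291. 165. 414. 242.]
```

View pics/s8c.png

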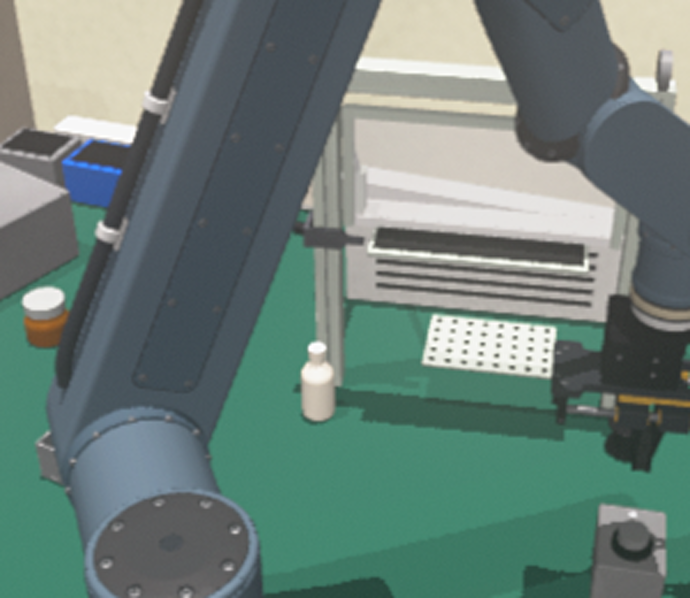

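The lip (368–588, ~245–265) stands level with the pointer tip (362,240). The bottle, jar and panel are where they were, the button is up again, and the arm is clear of everything.

```bash
python3 -m pendant '[[0,0,0,0,0,0,1],[0,0,0,0,0,0,1],[0,0,0,0,0,0,1]]'; python3 -c "
from rig import bot; print(bot.hand_in())"
```

```text
time_s: 15.55
position: [0.3793, -0.2913, 0.2433]
tcp_rot: [[0.985, 0.173, -0.0], [0.173, -0.985, 0.0], [-0.0, -0.0, -1.0]]
force: [-0.8, -0.6, 0.2]
opening: 0.008
grasp_force: 0.0
the job is handed in; nothing more can be done
None
```

I pushed the window up to the mark (its lip measured about 1 mm above the pointer, within the 8 mm allowed), then pressed and released the fan button, and handed the job in at 15.6 s; no verdict was returned.

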